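# Press a heat sink onto its LED board in the hand-cranked bonding press

## Robot

A 6-joint arm with a two-finger parallel gripper is mounted at the origin on the work surface. World frame = base frame: x ahead of the robot, y to its left, z up, the work surface at z = 0. Lengths are in m, angles in degrees, forces in N, time in s.
With the tool pointing down it reaches from about 0.4 to 0.825 m from the base axis. Payload 7 kg.
Tool frame: the origin (TCP) lies at the very end of the fingers, on their centre line; the grasp point (between the pads) lies r.grip_depth behind it (r.grip_depth is the distance from the TCP to the grasp point, in m); z points along the fingers, y is the direction in which the jaws open and shut (so a half turn about z gives the same grasp; the last joint's range is limited). The gripper opens to 88 mm and grips with 3 to 60 N. Pads are 19 mm wide; open, the fingers measure 130 mm over their backs; the gripper's body (78 mm by 193 mm) begins 47 mm behind the grasp point.
Start: joints at [80.163, 20.546, 0.682, 0, -70.136, -16.507], TCP at [0.3, 0.605, 0.227] pointing down, gripper open.
Joint ranges: [-176.03, 176.03], [-82.01, 121.73], [-58.28, 71.71], [-173.87, 95.51], [-174.79, -0.11], [-173.66, 173.66]. Speed limits (degrees/s): [136.94, 136.94, 172.46, 180, 180, 180].

## Interface

Orientations are given as [roll, pitch, yaw] about the fixed x, y, z axes, in that order (R = Rz(yaw) Ry(pitch) Rx(roll)).
In Python, from plant import r gives the robot as it stands. The module is installed in compiled form; this text tells all that it offers.
- The arm moves only by the tool step_arm, never from a script. Its argument "increments" is a list of rows, each a list of 3 entries, a list of its own where there are three numbers: the shift along the tool's x, y, z in m, then the turn, a rotation vector about the tool's x, y, z in rad, then the closure, from 0 (fully open) to 1 (shut). In form: [[[x, y, z], [wx, wy, wz], grip], ...]. A call has 1 to 10 rows; each row is the pose to reach, as a shift and turn from the pose commanded when the call began, along the tool's axes at that moment; what a row does not reach only later rows make up. A row lasts 1/10 s, in which the tool goes at most 50 mm and 8.59 degrees, less where a joint would pass 70% of its speed; a pose out of reach is approached as far as the arm can. A call with a gripper value outside its range is refused whole. The fingers move at their own pace and stop on an object; "force" is the grip in N (left out, the last holds). Time passes only in rows, so rows that repeat a pose let the fingers close. It gives the time, the measured TCP pose, the force and the opening at its end, in the units of the state.
- r.get_state(): the state, without advancing time (a new reading comes with each control period).
- r.capture(name): name is "scene" or "side" or "wrist"; returns a dict with "color" (480x640x3 uint8, red, green, blue), "intrinsics" (3x3 intrinsics, pixels), "rvec" (rotation vector, rad) and "tvec" (3), from world to camera coordinates, as OpenCV has them; the wrist camera has in their place "T_tool_cam" (4x4, takes a point from camera to tool coordinates, whose origin is the TCP and whose axes are the flange's). Camera axes: x right, y down, z forward; pixel columns grow to the right and rows downward; lengths in m; the calibration is good to about 2 mm. A picture is of the moment at which its call begins: read the wrist's pose just before it. There is no depth.
- r.close_job(): hands the job in, once; it reports no verdict.
The state is a dict: "time_s": time; "joints": joint angles; "qd": joint speeds; "joint_torque": joint torques, N m; "tcp_pos": TCP position; "eef_rot": TCP orientation; "contact_force": force on the tool from outside, world axes, zero at the start; "moment": the same for the moment, N m; "gripper_width": finger opening in m.
Only numpy, scipy, OpenCV 4.12 (cv2) and the standard library are available. Lean on these libraries where they do the work, as an engineer would, in place of code of your own. Each camera call takes 0.05 s, during which the arm holds its last target.

## Task

A heat sink stands on edge on the pulled-out tray of the bonding press: with a light push tip it over to lie flat and square on the LED board, blue pad down, and push the tray fully home under the press. Then grip the crank by its loose sleeve and wind it clockwise, never turning it without the sleeve in your fingers, until the sprung red foot meets the fins and about half a turn more, without bottoming the spring. Let go, leaving it clamped and everything else on the bench where it is.

Things in the scene. Friction and masses are not known exactly. Their poses are not given: they have to be found in the camera images.
- heatsink_mid (a point): Middle of the heat sink: dark finned aluminium, 50 x 60 x 15 mm, about 70 g, blue pad on its flat base. Own axes: z from pad face to fin tips, y along the 60 mm, x along the 50 mm. It starts on a 60 mm edge, 50 mm tall: x up, z towards the pull bar, pad facing the board. Pushed near its top towards the board it topples at a lean of about 14 degrees. Flat, its middle is 7.5 mm above the tray.
- heatsink: The whole heat sink, same axes; origin in the middle of its pad face.
- board (a point): Middle of the white 60 x 70 mm LED board, flush in the dark grey tray (top 34 mm above the bench, 96 x 116 mm). x is the way the tray is pushed home, away from the robot; y across the tray; z up. The heat sink's lower pad edge stands about 25 mm from here on the pull bar's side; toppling about that edge it comes to lie centred here.
- tray_bar (a point): Middle of the tray's black pull bar, 12 mm thick and 84 mm long along the board's y, 36 mm above the bench, 95 mm from the board's middle on the robot's side, on two arms 32 mm either side of its middle. Free room on its robot side; going in it passes over the base plate, whose top is 18 mm above the bench. Push along the board's x; about 3 N moves it.
- tray (a joint): How far the tray is pushed in: 0 (pulled out, at the start) to 0.095 m (home against its stop; the board is then right under the foot). It stays where it is left.
- crank_axis (a point): Fixed point on the upright axis of the crank at the height of the sleeve's middle, 207 mm above the bench. x is the way the tray goes in, z up. The press has a bridge 40 mm deep and 154 mm wide, 122 to 150 mm above the bench, on two columns 62 mm either side of the axis. The crank arm lies below the sleeve, its top 175 mm above the bench.
- sleeve: The crank's loose grip sleeve, black with two red rings: an upright cylinder 20 mm in diameter and 52 mm long that spins freely on its pin, 42 mm from the crank's axis; origin at its middle. The crank never moves up or down. A gripper that holds it from above and carries it round the circle need not turn.
- crank (a joint): Turn of the crank in rad, growing clockwise seen from above; 0 is the ram fully up, 18.5 the end. Each turn (6.283) lowers the ram by 10 mm. It turns stiffly (about 0.1 N m, 2.5 N at the sleeve) and stays where it is left. Starts at 0.3 to 4.6.
- foot (a joint): How far the red foot (34 x 48 mm) is pushed up against its spring (3 N per mm): 0 hanging free, 0.010 m bottomed. Two steel pins rise out of the ram plate by as much.
- foot_face (a point): Middle of the underside of the red foot, on the crank's axis. It hangs 67 mm above the bench when the crank is at 0; the top of a flat heat sink is 49 mm above the bench.
- spare_heatsink: Bystander: small square heat sink 35 x 35 x 22 mm beside the press, origin under its centre.
- solder_reel: Bystander: reel with blue flanges, 60 mm across and 40 mm high, beside the press, origin under its centre.
- robot_wheel: Bystander: rubber-tyred wheel 64 mm across and 24 mm high lying beside the press, origin under its centre.
- gear_motor: Bystander: small white gear motor about 70 x 22 x 22 mm beside the press, origin under its middle.
- tip_cleaner: Bystander: round black tub 72 mm across and 34 mm high with brass filling, origin under its centre.
- screwdriver: Bystander: screwdriver 190 mm long lying on the bench, origin under its middle.
Not all that is in view belongs to the job. Leave any orange look-alike of the heatsink alone.

How it is judged (in metres and radians):
On the way, in this order (a step that is already met when the one before it is completed fails the run):
1. heat sink tipped flat and square on the board, pad down (angle between heatsink_mid's own z axis and vertical below 0.08 rad and horizontal distance between heatsink_mid and board below 0.008 m and angle between the x axis of heatsink_mid and the x axis of board, either way round below 0.14 rad), for 0.2 s.
2. tray fully home with the heat sink on the board (value of joint tray above 0.092 m and horizontal distance between heatsink_mid and board below 0.008 m), for 0.2 s.
3. the ram on its way down, wound by the gripped sleeve (height (world z) of foot_face below 0.055 m and contact force between the fingers and sleeve above 8 N), for 0.1 s.
4. foot squeezed onto the fins, the sleeve still gripped (value of joint foot above 0.0025 m and contact force between the fingers and sleeve above 8 N), for 0.1 s.
At the end, for the whole second after the job is handed in: Heat sink flat, pad down (within 0.08 rad), within 8 mm of the board's middle and 0.14 rad of square; tray within 3 mm of home; the red foot's spring pushed in by 2.5 to 8 mm; crank let go and at rest (all of step 2 and value of joint foot between 0.0025 and 0.008 m and angle between heatsink_mid's own z axis and vertical below 0.08 rad and angle between the x axis of heatsink_mid and the x axis of board, either way round below 0.14 rad and velocity of joint crank between -0.1 and 0.1 rad/s); the robot touches nothing.
It fails at once if the heat sink squeezed or shoved by the fingers with over 15 N instead of lightly pushed (contact force between the fingers and heatsink above 15 N).
It fails at once if the foot's spring bottomed (pushed in more than 9.5 mm) (value of joint foot above 0.0095 m).
It fails at once if the crank turned without the fingers on its sleeve ((velocity of joint crank above 0.6 rad/s or velocity of joint crank below -0.6 rad/s) and contact force between the fingers and sleeve below 0.05 N).
It fails at once if a bystander moved by more than 30 mm (distance of any of spare_heatsink, solder_reel, robot_wheel, gear_motor, tip_cleaner, screwdriver from where it was at the start of the episode above 0.03 m).
It also fails if it takes over 72 s, if anything falls off the work surface, if the arm or the gripper's body presses on something with over 40 N, if the wrist force passes 120 N, or if a joint passes its speed limit or range.

## Working session

There is one attempt and no reset: what is moved stays moved. The work goes in short steps, Python scripts to look and compute and a tool call to move; the robot and the scene stay as the last step left them, time stands still between calls to the robot, and variables do not carry over. Pictures are saved under pics/ and viewed, and the job is handed in when it is done.

Besides the shell and the picture viewer there is one more tool, called after ">>>" by a JSON object that holds its "name" and its "arguments", one argument or row to a line. step_arm: Moves the arm, as the interface text tells. Its arguments: {"type":"object","properties":{"increments":{"type":"array","items":{"type":"array"}},"force":{"type":"number"}},"required":["increments"]}

```bash
mkdir -p pics
cat > h.py <<'E'
import numpy as np, cv2
from plant import r
from scipy.spatial.transform import Rotation as R
def snap(n,tag):
    s=r.get_state(); c=r.capture(n)
    cv2.imwrite(f'pics/{tag}.png',c['color'][:,:,::-1])
    K=np.array(c['intrinsics'])
    if n=='wrist':
        T=np.eye(4);T[:3,:3]=R.from_euler('xyz',s['eef_rot'],degrees=True).as_matrix();T[:3,3]=s['tcp_pos']
        Twc=T@np.array(c['T_tool_cam'])
    else:
        M=np.eye(4);M[:3,:3]=cv2.Rodrigues(np.array(c['rvec'],float))[0];M[:3,3]=np.ravel(c['tvec']);Twc=np.linalg.inv(M)
    np.savez(f'pics/{tag}.npz',K=K,T=Twc); return c['color']
def ray(tag,uv):
    d=np.load(f'pics/{tag}.npz');K=d['K'];T=d['T']
    v=T[:3,:3]@np.linalg.inv(K)@np.array([uv[0],uv[1],1.]);return T[:3,3],v
def onz(tag,uv,z):
    o,v=ray(tag,uv);return o+v*(z-o[2])/v[2]
def tri(*obs):
    A=np.zeros((3,3));b=np.zeros(3)
    for t,uv in obs:
        o,v=ray(t,uv);v=v/np.linalg.norm(v);P=np.eye(3)-np.outer(v,v);A+=P;b+=P@o
    return np.linalg.solve(A,b)
def proj(tag,p):
    d=np.load(f'pics/{tag}.npz');q=np.linalg.inv(d['T'])@np.append(p,1);u=d['K']@q[:3];return u[:2]/u[2]
E
python3 - <<'E'
from h import *
for n in ('scene','side','wrist'): snap(n,n+'0'); print(np.load(f'pics/{n}0.npz')['T'].round(3).tolist())
print(r.get_state(), r.grip_depth)
E
```

```text
[[-0.9, 0.367, -0.236, 0.876], [0.436, 0.772, -0.462, 0.622], [0.012, -0.519, -0.855, 1.198], [0.0, 0.0, 0.0, 1.0]]
[[0.94, -0.164, 0.299, 0.209], [-0.341, -0.491, 0.802, -0.909], [0.016, -0.856, -0.517, 0.762], [0.0, 0.0, 0.0, 1.0]]
[[-0.444, -0.862, -0.243, 0.365], [-0.896, 0.428, 0.119, 0.573], [0.001, 0.271, -0.963, 0.385], [0.0, 0.0, 0.0, 1.0]]
{'time_s': 0.15, 'joints': array([ 8.01628868e+01,  2.05820455e+01,  6.46810589e-01, -1.46987488e-02,
       -7.01361777e+01, -1.65067013e+01]), 'qd': array([-0.10440377, -0.14177673,  0.18136036,  0.06558407,  0.0006889 ,
        0.01954623]), 'joint_torque': array([-1.74457931e-03, -5.83277607e+01,  2.93290865e+01,  7.00127229e+00,
        8.80564592e-03, -1.04871735e-04]), 'tcp_pos': array([0.29939859, 0.60456097, 0.22584476]), 'eef_rot': array([ 1.79927604e+02, -7.04195373e-03, -2.63488131e+01]), 'contact_force': array([-0.17578326, -0.38711659, -0.41902373]), 'moment': array([ 0.01862824, -0.00118017, -0.08061126]), 'gripper_width': 0.08778822048403839} 0.0188
```

View pics/scene0.png

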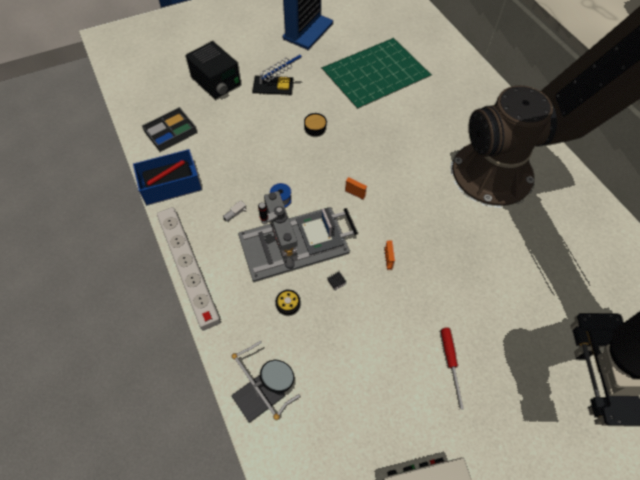

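View pics/side0.png

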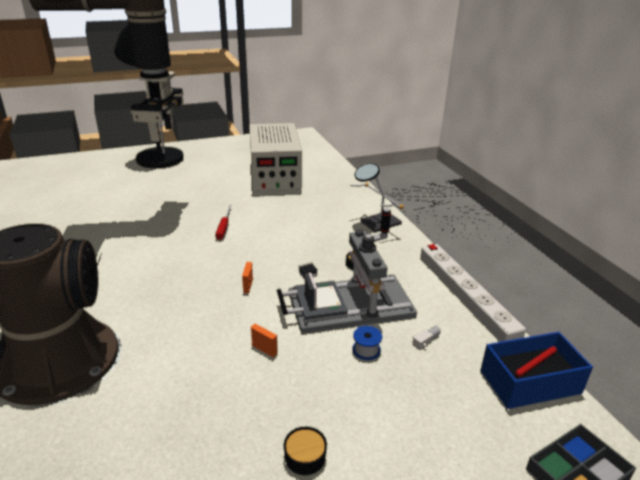

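View pics/wrist0.png

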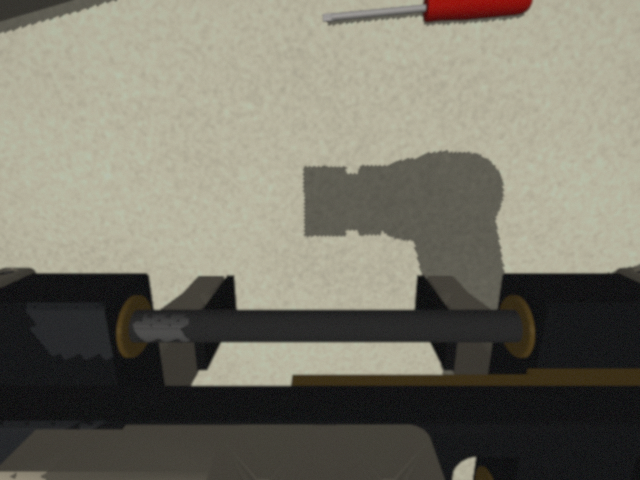

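Run:
```python
import cv2
a=cv2.imread('pics/scene0.png')[170:320,220:410];cv2.imwrite('pics/sc_c.png',cv2.resize(a,None,fx=4,fy=4,interpolation=2))
a=cv2.imread('pics/side0.png')[220:370,230:430];cv2.imwrite('pics/si_c.png',cv2.resize(a,None,fx=4,fy=4,interpolation=2))
from h import *
for n,u in (('bar',(351,221)),('board',(316,232)),):print(n,onz('scene0',u,.035))
for n,u in (('bar',(282,302)),('board',(331,299))):print(n,onz('side0',u,.035))
```

```text
bar [ 0.46321501 -0.0090323   0.035     ]
board [ 0.56241562 -0.01807505  0.035     ]
bar [ 0.46874033 -0.00853778  0.035     ]
board [ 0.57548362 -0.03331567  0.035     ]
```

View pics/sc_c.png

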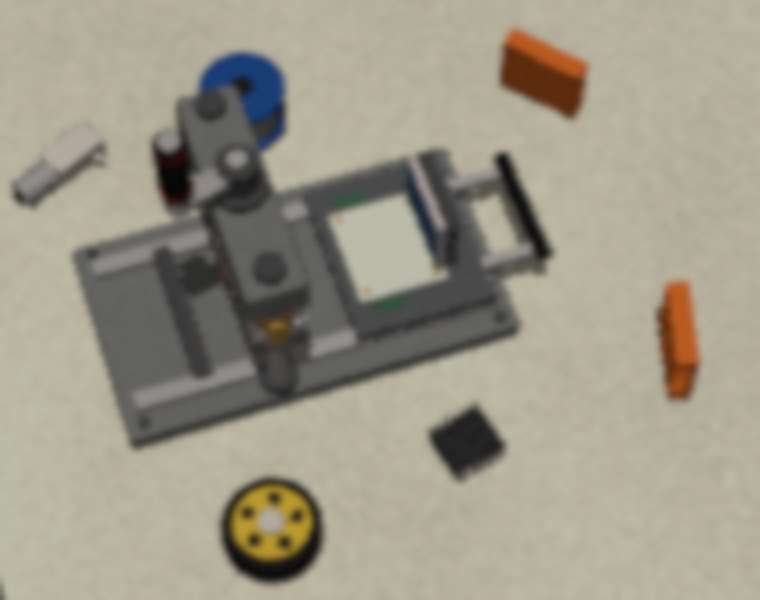

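View pics/si_c.png

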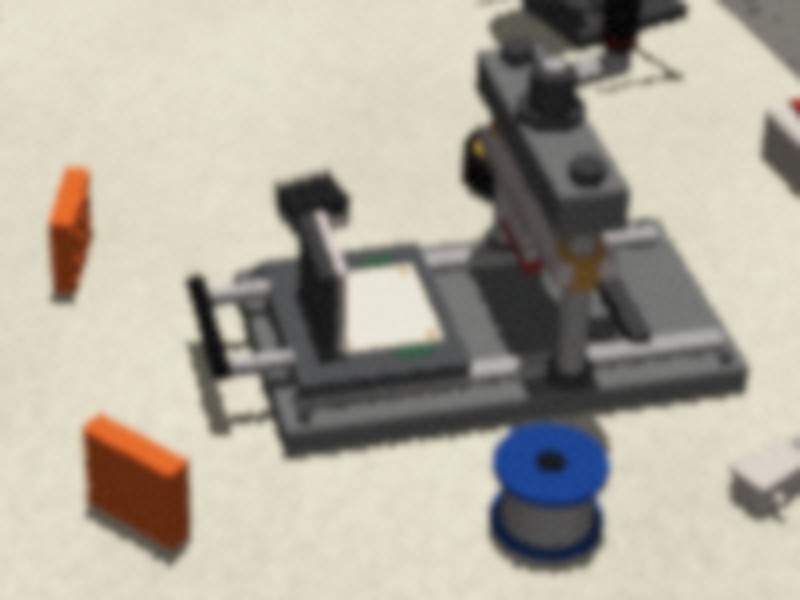

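Run:
```python
from h import *
S=lambda x,y:(220+x/4,170+y/4)
D=lambda x,y:(230+x/4,220+y/4)
for n,u in (('bar+',(503,157)),('bar-',(546,255)),('far+',(333,225)),('far-',(362,300)),('near-',(446,272))):print(n,onz('scene0',S(*u),.036 if 'bar' not in n else .042))
for n,u in (('bar-',(197,282)),('bar+',(220,370)),('far-',(405,262)),('far+',(441,343))):print(n,onz('side0',D(*u),.034 if 'bar' not in n else .04))
print('crank hub',onz('scene0',S(238,160),.18)); print('sleeve top',onz('scene0',S(168,142),.233),onz('scene0',S(178,205),.181))
```

```text
bar+ [ 0.4610463  -0.04457978  0.042     ]
bar- [0.47107583 0.03602757 0.042     ]
far+ [ 0.58543101 -0.04808778  0.036     ]
far- [0.59260639 0.0119528  0.036     ]
near- [0.53408029 0.01641664 0.036     ]
bar- [0.47328767 0.02767389 0.04      ]
bar+ [ 0.46248184 -0.0516376   0.04      ]
far- [0.59518008 0.01539212 0.034     ]
far+ [ 0.58644756 -0.06126482  0.034     ]
crank hub [ 0.65305911 -0.03018453  0.18      ]
sleeve top [ 0.69534602 -0.02425302  0.233     ] [ 0.69735489 -0.01557786  0.181     ]
```

Run:
```python
from h import *
d=np.load('pics/wrist0.npz');K=d['K'];print(K)
s=r.get_state()
T=np.eye(4);T[:3,:3]=R.from_euler('xyz',s['eef_rot'],degrees=True).as_matrix();T[:3,3]=s['tcp_pos']
Ttc=np.linalg.inv(T)@d['T'];print(Ttc.round(4))
np.save('Ttc.npy',Ttc)
pts=dict(bar=(.467,-.007,.04),board=(.561,-.019,.034),hs=(.53,-.015,.084),sleeve=(.697,-.02,.233),hub=(.655,-.031,.18))
for yaw,p in ((-7,(.45,0,.3)),(-7,(.42,0,.4)),(173,(.70,-.03,.35)),(173,(.66,-.03,.4))):
    B=np.eye(4);B[:3,:3]=R.from_euler('xyz',[180,0,yaw],degrees=True).as_matrix();B[:3,3]=p
    W=np.linalg.inv(B@Ttc);print(yaw,p)
    for n,q in pts.items():
        c=W@np.append(q,1);u=K@c[:3];print('  ',n,(u[:2]/u[2]).round())
# relative motion helper check
print(B[:3,:3])
```

```text
[[351.58088818   0.         325.16640348]
 [  0.         351.58088818 237.26922279]
 [  0.           0.           1.        ]]
[[-7.000e-04 -9.626e-01 -2.711e-01  7.280e-02]
 [ 1.000e+00 -7.000e-04 -0.000e+00 -3.000e-04]
 [-2.000e-04 -2.711e-01  9.626e-01 -1.592e-01]
 [ 0.000e+00  0.000e+00  0.000e+00  1.000e+00]]
-7 (0.45, 0, 0.3)
   bar [329. 186.]
   board [330. 102.]
   hs [330. 130.]
   sleeve [ 304. -236.]
   hub [334. -73.]
-7 (0.42, 0, 0.4)
   bar [326. 157.]
   board [326.  86.]
   hs [326. 107.]
   sleeve [ 306. -151.]
   hub [328. -49.]
173 (0.7, -0.03, 0.35)
   bar [320.  -6.]
   board [320.  83.]
   hs [320.  45.]
   sleeve [337. 226.]
   hub [318. 170.]
173 (0.66, -0.03, 0.4)
   bar [325.  43.]
   board [324. 119.]
   hs [325.  90.]
   sleeve [340. 254.]
   hub [324. 203.]
[[-9.92546152e-01  1.21869343e-01  1.49246901e-17]
 [ 1.21869343e-01  9.92546152e-01  1.21551847e-16]
 [ 0.00000000e+00  1.22464680e-16 -1.00000000e+00]]
```

```bash
cat >> h.py <<'E'
def rel(p0,yaw0,p1,yaw1):
    A=R.from_euler('xyz',[180,0,yaw0],degrees=True);B=R.from_euler('xyz',[180,0,yaw1],degrees=True)
    return A.inv().apply(np.array(p1)-np.array(p0)).round(4),(A.inv()*B).as_rotvec().round(4)
E
python3 - <<'E'
from h import *
print(rel((.3,.605,.227),-26.344,(.64,-.03,.40),173))
print(rel((.3,.605,.227),-26.344,(.47,.29,.33),-106.5))
E
```

```text
(array([ 0.5865,  0.4182, -0.173 ]), array([ 0.   , -0.   ,  2.804]))
(array([ 0.2921,  0.2068, -0.103 ]), array([ 0.   , -0.   ,  1.399]))
```

>>> {"name": "step_arm", "arguments": {
  "increments": [
    [[0.0292,0.0207,-0.0103],[0,0,0.14],0],
    [[0.0584,0.0414,-0.0206],[0,0,0.28],0],
    [[0.0876,0.062,-0.0309],[0,0,0.42],0.2],
    [[0.1168,0.0827,-0.0412],[0,0,0.56],0.4],
    [[0.146,0.1034,-0.0515],[0,0,0.7],0.6],
    [[0.1753,0.1241,-0.0618],[0,0,0.84],0.8],
    [[0.2045,0.1448,-0.0721],[0,0,0.98],1],
    [[0.2337,0.1654,-0.0824],[0,0,1.12],1],
    [[0.2629,0.1861,-0.0927],[0,0,1.26],1],
    [[0.292,0.207,-0.103],[0,0,1.4],1]
  ],
  "force": 20
}}

```text
time_s: 1.15
tcp_pos: [0.4697, 0.2883, 0.3299]
eef_rot: [180.0, -0.0, -106.9]
contact_force: [-0.0, 0.6, -0.1]
gripper_width: 0.0291
```

Run:
```python
from h import *
A=R.from_euler('xyz',[180,0,-26.344],degrees=True)
p=np.array([.3,.605,.227])+A.apply([.292,.207,-.103]);yaw=-26.344-np.degrees(1.4);print(p,yaw,r.get_state()['tcp_pos'],r.get_state()['eef_rot'])
print(rel(p,yaw,(.64,-.03,.40),173))
```

```text
[0.46981639 0.28992002 0.33      ] -106.55809131831523 [0.46968794 0.28832037 0.32990237] [ 1.79992052e+02 -4.66241810e-03 -1.06880424e+02]
(array([ 0.2582, -0.2543, -0.07  ]), array([-0.   , -0.   ,  1.404]))
```

>>> {"name": "step_arm", "arguments": {
  "increments": [
    [[0.0258,-0.0254,-0.007],[0,0,0.14],1],
    [[0.0516,-0.0508,-0.014],[0,0,0.28],1],
    [[0.0775,-0.0763,-0.021],[0,0,0.42],1],
    [[0.1033,-0.1017,-0.028],[0,0,0.56],1],
    [[0.1291,-0.1272,-0.035],[0,0,0.7],1],
    [[0.155,-0.1526,-0.042],[0,0,0.84],1],
    [[0.1807,-0.178,-0.049],[0,0,0.98],1],
    [[0.2066,-0.2034,-0.056],[0,0,1.12],1],
    [[0.2324,-0.2289,-0.063],[0,0,1.26],1],
    [[0.2582,-0.2543,-0.07],[0,0,1.404],1]
  ]
}}

```text
time_s: 2.15
tcp_pos: [0.6399, -0.0316, 0.3996]
eef_rot: [180.0, -0.0, 172.7]
contact_force: [0.3, 1.0, -0.1]
gripper_width: 0.0006
```

>>> {"name": "step_arm", "arguments": {
  "increments": [
    [[0,0,0],[0,0,0],1],
    [[0,0,0],[0,0,0],1]
  ]
}}

```text
time_s: 2.35
tcp_pos: [0.6396, -0.0309, 0.3987]
eef_rot: [-180.0, -0.1, 172.9]
contact_force: [-1.1, 0.8, 0.4]
gripper_width: 0.0006
```

Run:
```python
from h import *
snap('wrist','w1');s=r.get_state();print(s['tcp_pos'],s['eef_rot'],s['joints'])
```

```text
[ 0.63935135 -0.03019355  0.39893767] [ 1.79998376e+02 -5.61020825e-02  1.73027583e+02] [ 1.47194646e+01  1.41889763e+01  1.35717921e+01 -2.22462102e-02
 -8.94343448e+01 -1.11691653e+02]
```

View pics/w1.png

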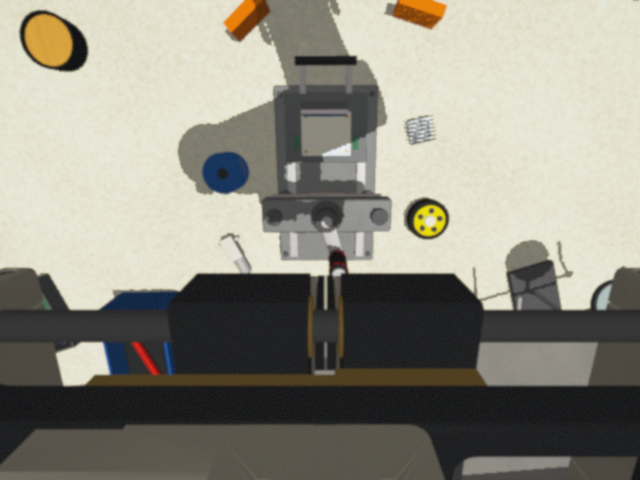

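Run:
```python
import cv2
a=cv2.imread('pics/w1.png')[50:170,265:390];cv2.imwrite('pics/w1c.png',cv2.resize(a,None,fx=5,fy=5,interpolation=2))
a=cv2.imread('pics/w1.png')[180:290,255:400];cv2.imwrite('pics/w1d.png',cv2.resize(a,None,fx=5,fy=5,interpolation=2))
```

```text
(no output)
```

View pics/w1c.png

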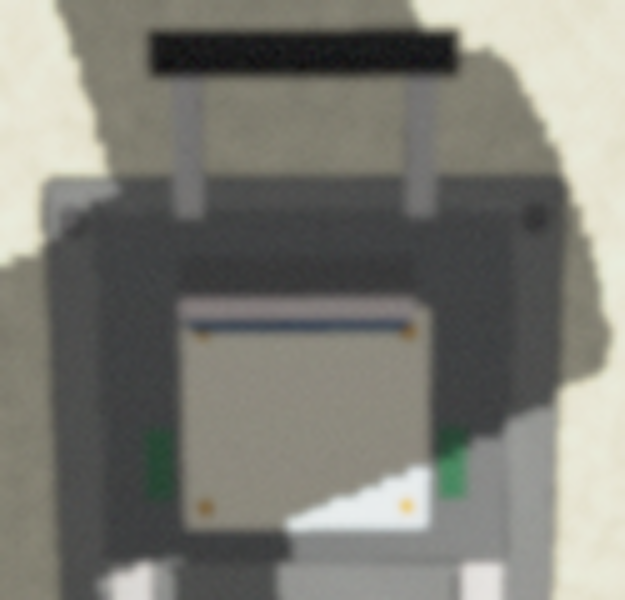

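View pics/w1d.png

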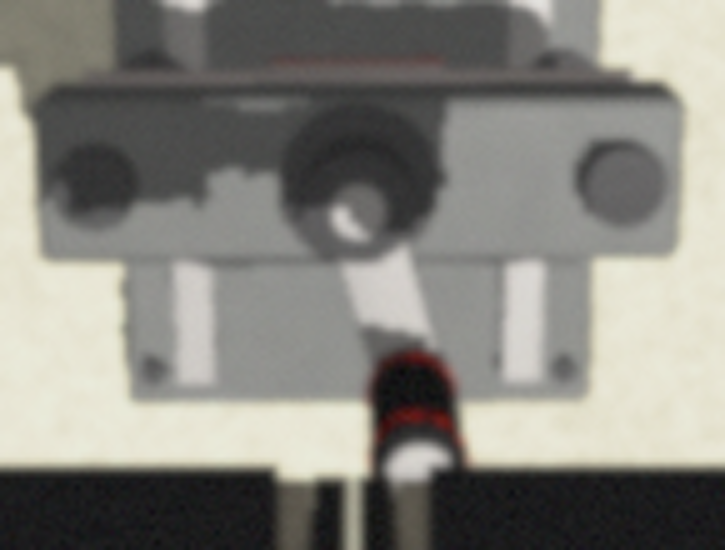

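Run:
```python
from h import *
C=lambda x,y:(265+x/5,50+y/5)
D=lambda x,y:(255+x/5,180+y/5)
f=lambda u,z:onz('w1',u,z)[:2]
bl,br=[f(C(*u),.042) for u in ((150,53),(458,53))]
fl,fr=[f(C(*u),.034) for u in ((185,530),(430,530))]
hl,hr=[f(C(*u),.084) for u in ((182,298),(425,299))]
pl,pr=[f(C(*u),.082) for u in ((182,325),(412,325))]
gl,gr=[f(D(*u),.150) for u in ((45,260),(678,255))]
for n,a,b in (('bar',bl,br),('far',fl,fr),('hs top outer',hl,hr),('pad',pl,pr),('bridge',gl,gr)):
    m=(a+b)/2;d=a-b;print(n,m.round(4),'len',np.linalg.norm(d).round(4),'yaw of x',np.degrees(np.arctan2(-d[0],d[1])).__abs__().round(2),d.round(4))
ax=np.array([np.cos(np.radians(-7)),np.sin(np.radians(-7))])
print('board from bar',(bl+br)/2+.095*ax,'from far',(fl+fr)/2-.03*ax,'axis from bridge',(gl+gr)/2-.02*ax, 'axis from board',(fl+fr)/2+.065*ax)
print('hub',f(D(358,212),.185),'sleeve top',f(D(418,462),.233),'lower ring',f(D(413,352),.195))
```

```text
bar [ 0.4673 -0.0083] len 0.0823 yaw of x 172.91 [-0.0102 -0.0817]
far [ 0.5912 -0.0226] len 0.0712 yaw of x 172.91 [-0.0088 -0.0707]
hs top outer [ 0.5319 -0.0165] len 0.0618 yaw of x 172.69 [-0.0079 -0.0613]
pad [ 0.5379 -0.0189] len 0.059 yaw of x 172.91 [-0.0073 -0.0585]
bridge [ 0.6738 -0.0323] len 0.1519 yaw of x 173.37 [-0.0175 -0.1509]
board from bar [ 0.56163322 -0.01986249] from far [ 0.56147316 -0.01894244] axis from bridge [ 0.65396367 -0.0298602 ] axis from board [ 0.65576504 -0.03052003]
hub [ 0.65445628 -0.03087559] sleeve top [ 0.69503882 -0.0241392 ] lower ring [ 0.68449772 -0.02261235]
```

>>> {"name": "step_arm", "arguments": {
  "increments": [
    [[0.036,0,0.04],[0,0,0],1],
    [[0.072,0,0.08],[0,0,0],1],
    [[0.108,0,0.12],[0,0,0],1],
    [[0.144,0.001,0.16],[0,0,0],1],
    [[0.144,0.001,0.2],[0,0,0],1],
    [[0.144,0.001,0.24],[0,0,0],1],
    [[0.144,0.001,0.28],[0,0,0],1],
    [[0.144,0.001,0.31],[0,0,0],1],
    [[0.144,0.001,0.328],[0,0,0],1],
    [[0.144,0.001,0.328],[0,0,0],1]
  ]
}}

```text
time_s: 3.4
tcp_pos: [0.4945, -0.0113, 0.0694]
eef_rot: [-179.9, -0.2, 173.1]
contact_force: [-0.8, -0.2, 0.2]
gripper_width: 0.0003
```

Run:
```python
from h import *
snap('side','s2');snap('scene','c2');snap('wrist','w2')
a=cv2.imread('pics/s2.png')[220:370,230:430];b=cv2.imread('pics/c2.png')[170:320,220:420]
cv2.imwrite('pics/2.png',cv2.resize(np.hstack([a,b]),None,fx=2,fy=2,interpolation=2))
print(r.get_state()['tcp_pos'],r.get_state()['contact_force'])
```

```text
[ 0.49731141 -0.01092875  0.07271875] [0.06063982 0.30688993 0.32013368]
```

View pics/2.png

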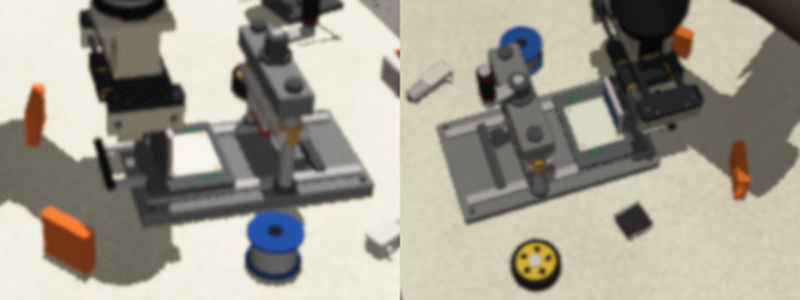

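>>> {"name": "step_arm", "arguments": {
  "increments": [
    [[-0.003,0,0],[0,0,0],1],
    [[-0.006,0,0],[0,0,0],1],
    [[-0.009,0,0],[0,0,0],1],
    [[-0.011,0,0],[0,0,0],1],
    [[-0.013,0,0],[0,0,0],1],
    [[-0.015,0,0],[0,0,0],1],
    [[-0.017,0,0],[0,0,0],1],
    [[-0.019,0,0],[0,0,0],1],
    [[-0.021,0,0],[0,0,0],1],
    [[-0.023,0,0],[0,0,0],1]
  ]
}}

```text
time_s: 4.55
tcp_pos: [0.5197, -0.0145, 0.0716]
eef_rot: [-180.0, -0.0, 173.0]
contact_force: [-0.2, -0.0, -0.1]
gripper_width: 0.0006
```

```bash
cat > v.py <<'E'
from h import *
import sys
t=sys.argv[1]
snap('side','s'+t);snap('scene','c'+t)
a=cv2.imread(f'pics/s{t}.png')[220:370,230:430];b=cv2.imread(f'pics/c{t}.png')[170:320,220:420]
cv2.imwrite(f'pics/{t}.png',cv2.resize(np.hstack([a,b]),None,fx=2,fy=2,interpolation=2))
print(r.get_state()['tcp_pos'],r.get_state()['contact_force'])
E
python3 v.py 3
```

```text
[ 0.51983079 -0.01444707  0.07152371] [0.31490787 0.50992761 0.43300441]
```

View pics/3.png

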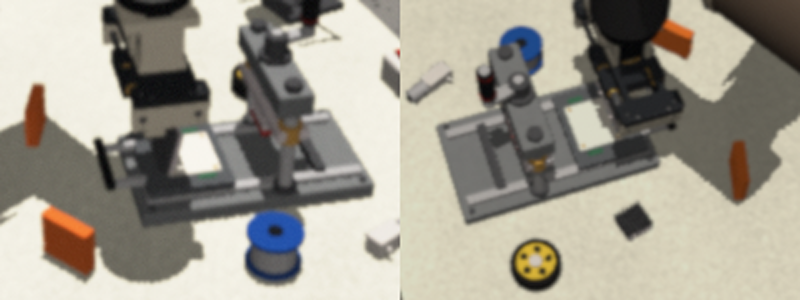

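>>> {"name": "step_arm", "arguments": {
  "increments": [
    [[-0.002,0,0],[0,0,0],1],
    [[-0.004,0,0],[0,0,0],1],
    [[-0.006,0,0],[0,0,0],1],
    [[-0.008,0,0],[0,0,0],1],
    [[-0.008,0,0],[0,0,0],1],
    [[-0.008,0,0],[0,0,0],1]
  ]
}}

```text
time_s: 5.25
tcp_pos: [0.5275, -0.0154, 0.0715]
eef_rot: [-180.0, -0.0, 173.0]
contact_force: [0.1, -0.2, 0.4]
gripper_width: 0.0002
```

```bash
python3 v.py 4
```

```text
[ 0.52742505 -0.01544536  0.07154415] [ 0.0589     -0.0048586   0.56856038]
```

View pics/4.png

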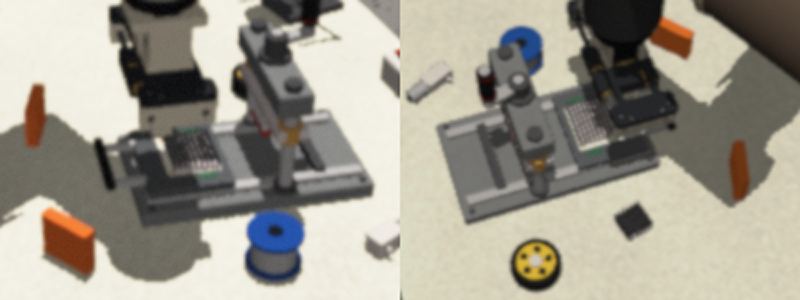

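>>> {"name": "step_arm", "arguments": {
  "increments": [
    [[0,0,-0.04],[0,0,0],1],
    [[0,0,-0.085],[0,0,0],1],
    [[0,0,-0.13],[0,0,0],1],
    [[0,0,-0.17],[0,0,0],1],
    [[-0.02,0,-0.21],[0,0,0],1],
    [[-0.05,0,-0.25],[0,0,0],1],
    [[-0.08,0,-0.26],[0,0,0],1],
    [[-0.09,0,-0.26],[0,0,0],1],
    [[-0.09,0,-0.26],[0,0,0],1],
    [[-0.09,0,-0.26],[0,0,0],1]
  ]
}}

```text
time_s: 6.35
tcp_pos: [0.6159, -0.0264, 0.3303]
eef_rot: [-180.0, -0.1, 173.0]
contact_force: [-0.0, 0.2, 0.4]
gripper_width: 0.0003
```

Run:
```python
from h import *
snap('wrist','w5');print(r.get_state()['tcp_pos'])
a=cv2.imread('pics/w5.png')[50:280,220:420];cv2.imwrite('pics/w5c.png',cv2.resize(a,None,fx=3,fy=2.6*3/2.6,interpolation=2)[:600])
```

```text
[ 0.615759   -0.02639267  0.33067453]
```

View pics/w5c.png

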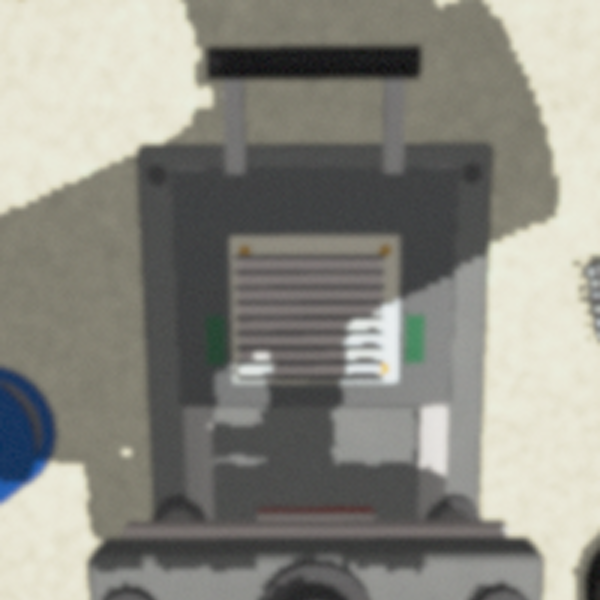

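Run:
```python
from h import *
C=lambda x,y:(220+x/3,50+y/3)
f=lambda u,z:onz('w5',C(*u),z)[:2]
B=[f(u,.034) for u in ((229,236),(400,236),(400,383),(233,383))];H=[f(u,.049) for u in ((237,254),(384,254),(384,379),(238,379))]
b=np.mean(B,0);h=np.mean(H,0);print(b,h,h-b)
for P in (B,H):print([np.linalg.norm(P[i]-P[(i+1)%4]).round(4) for i in range(4)])
b2=(f((207,62),.042)+f((419,62),.042))/2;print('bar',b2,b2+.095*np.array([.9923,-.1236]))
```

```text
[ 0.56099194 -0.01939077] [ 0.56280833 -0.02156905] [ 0.00181639 -0.00217828]
[np.float64(0.0706), np.float64(0.0602), np.float64(0.0715), np.float64(0.0602)]
[np.float64(0.059), np.float64(0.0497), np.float64(0.0604), np.float64(0.0497)]
bar [ 0.46696537 -0.00874078] [ 0.56123387 -0.02048278]
```

>>> {"name": "step_arm", "arguments": {
  "increments": [
    [[0.04,0,0.01],[0,0,0],1],
    [[0.08,0,0.03],[0,0,0],1],
    [[0.12,0,0.05],[0,0,0],1],
    [[0.16,0,0.08],[0,0,0],1],
    [[0.18,0,0.12],[0,0,0],1],
    [[0.184,0,0.16],[0,0,0],1],
    [[0.184,0,0.2],[0,0,0],1],
    [[0.184,0,0.24],[0,0,0],1],
    [[0.184,0,0.27],[0,0,0],1],
    [[0.184,0,0.28],[0,0,0],1]
  ]
}}

```text
time_s: 7.4
tcp_pos: [0.4314, -0.0049, 0.0493]
eef_rot: [-179.9, -0.2, 173.0]
contact_force: [0.0, 0.3, 0.5]
gripper_width: 0.0005
```

```bash
python3 v.py 6
```

```text
[ 0.43298257 -0.00436908  0.050885  ] [ 0.95539558 -0.16436274  0.43039044]
```

View pics/6.png

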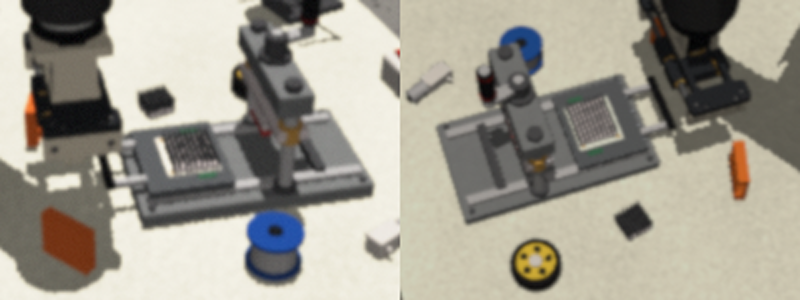

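>>> {"name": "step_arm", "arguments": {
  "increments": [
    [[0,0,0.012],[0,0,0],1],
    [[0,0,0.024],[0,0,0],1],
    [[-0.004,0,0.024],[0,0,0],1],
    [[-0.008,0,0.024],[0,0,0],1],
    [[-0.012,0,0.024],[0,0,0],1],
    [[-0.015,0,0.024],[0,0,0],1],
    [[-0.018,0,0.024],[0,0,0],1],
    [[-0.021,0,0.024],[0,0,0],1],
    [[-0.024,0,0.024],[0,0,0],1],
    [[-0.028,0,0.024],[0,0,0],1]
  ]
}}

```text
time_s: 8.5
tcp_pos: [0.4619, -0.0075, 0.0275]
eef_rot: [-180.0, -0.0, 173.0]
contact_force: [-3.9, -0.0, 1.8]
gripper_width: 0.0002
```

>>> {"name": "step_arm", "arguments": {
  "increments": [
    [[-0.005,0,0],[0,0,0],1],
    [[-0.01,0,0],[0,0,0],1],
    [[-0.015,0,0],[0,0,0],1],
    [[-0.02,0,0],[0,0,0],1],
    [[-0.025,0,0],[0,0,0],1],
    [[-0.03,0,0],[0,0,0],1],
    [[-0.035,0,0],[0,0,0],1],
    [[-0.04,0,0],[0,0,0],1],
    [[-0.045,0,0],[0,0,0],1],
    [[-0.05,0,0],[0,0,0],1]
  ]
}}

```text
time_s: 9.5
tcp_pos: [0.512, -0.0135, 0.0275]
eef_rot: [-180.0, -0.0, 173.0]
contact_force: [-2.5, 0.4, 1.2]
gripper_width: 0.0004
```

```bash
python3 v.py 7
```

```text
[ 0.51281407 -0.0133623   0.02760999] [-0.78328005 -0.15107288 -0.32539147]
```

View pics/7.png

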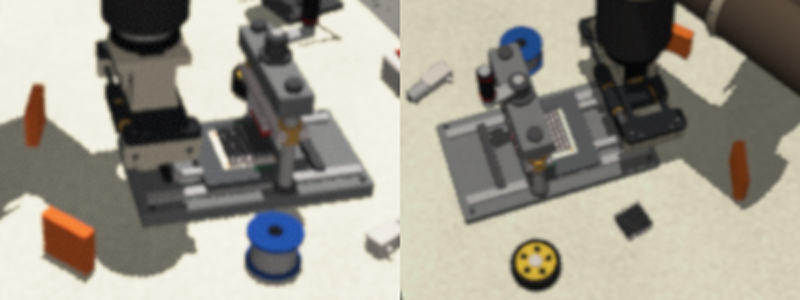

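>>> {"name": "step_arm", "arguments": {
  "increments": [
    [[-0.004,0,0],[0,0,0],1],
    [[-0.008,0,0],[0,0,0],1],
    [[-0.012,0,0],[0,0,0],1],
    [[-0.016,0,0],[0,0,0],1],
    [[-0.019,0,0],[0,0,0],1],
    [[-0.022,0,0],[0,0,0],1],
    [[-0.025,0,0],[0,0,0],1],
    [[-0.027,0,0],[0,0,0],1],
    [[-0.029,0,0],[0,0,0],1],
    [[-0.031,0,0],[0,0,0],1]
  ]
}}

```text
time_s: 10.6
tcp_pos: [0.5425, -0.0173, 0.0276]
eef_rot: [180.0, -0.0, 173.0]
contact_force: [-2.5, 1.6, 0.6]
gripper_width: -0.0001
```

>>> {"name": "step_arm", "arguments": {
  "increments": [
    [[-0.001,0,0],[0,0,0],1],
    [[-0.002,0,0],[0,0,0],1],
    [[-0.003,0,0],[0,0,0],1],
    [[-0.003,0,0],[0,0,0],1]
  ]
}}

```text
time_s: 11.0
tcp_pos: [0.5436, -0.0177, 0.0272]
eef_rot: [-180.0, -0.2, 173.0]
contact_force: [-7.6, 4.0, 4.5]
gripper_width: 0.0007
```

>>> {"name": "step_arm", "arguments": {
  "increments": [
    [[-0.001,0,0],[0,0,0],1],
    [[-0.002,0,0],[0,0,0],1],
    [[-0.002,0,0],[0,0,0],1]
  ]
}}

```text
time_s: 11.3
tcp_pos: [0.5436, -0.0181, 0.0269]
eef_rot: [-179.9, -0.4, 172.9]
contact_force: [-14.0, 6.8, 8.4]
gripper_width: 0.0002
```

>>> {"name": "step_arm", "arguments": {
  "increments": [
    [[0.012,0,0],[0,0,0],1],
    [[0.025,0,0],[0,0,0],1],
    [[0.03,0,-0.03],[0,0,0],1],
    [[0.03,0,-0.07],[0,0,0],1],
    [[0.03,0,-0.115],[0,0,0],0.8],
    [[0.03,0,-0.16],[0,0,0],0.6],
    [[0.02,0,-0.205],[0,0,0],0.4],
    [[0,0,-0.25],[0,0,0],0.3],
    [[-0.02,0,-0.29],[0,0,0],0.3],
    [[-0.05,0,-0.32],[0,0,0],0.3]
  ]
}}

```text
time_s: 12.3
tcp_pos: [0.5973, -0.0242, 0.352]
eef_rot: [179.9, 0.3, 173.0]
contact_force: [1.5, 0.5, 0.3]
gripper_width: 0.0428
```

>>> {"name": "step_arm", "arguments": {
  "increments": [
    [[-0.04,0,-0.02],[0,0,0],0.3],
    [[-0.08,0,-0.03],[0,0,0],0.3],
    [[-0.1,0,-0.03],[0,0,0],0.3],
    [[-0.1,0,-0.03],[0,0,0],0.3],
    [[-0.1,0,-0.03],[0,0,0],0.3]
  ]
}}

```text
time_s: 12.8
tcp_pos: [0.696, -0.0362, 0.3766]
eef_rot: [-180.0, -0.1, 173.0]
contact_force: [0.2, 0.1, 1.0]
gripper_width: 0.0615
```

```bash
python3 v.py 8
python3 - <<'E'
from h import *
snap('wrist','w8');print(r.get_state()['tcp_pos'])
E
```

```text
[ 0.69550253 -0.0360874   0.37796723] [-0.97635671  0.11481455  0.06214345]
[ 0.69541584 -0.03607006  0.37830145]
```

View pics/8.png

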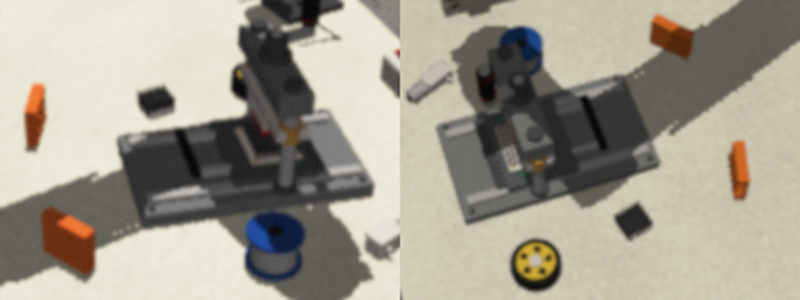

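View pics/w8.png

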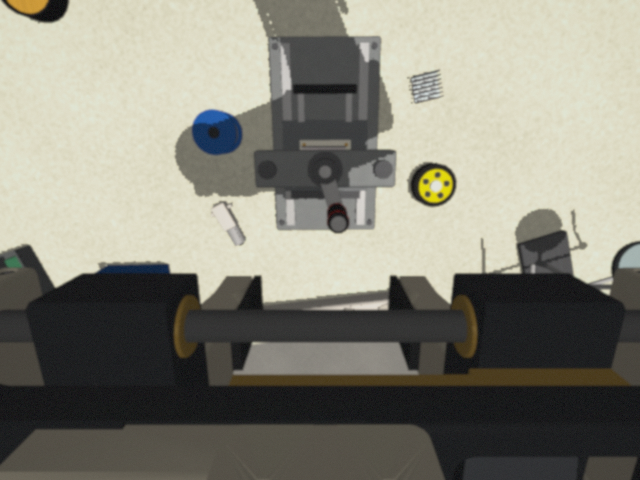

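Run:
```python
from h import *
a=cv2.imread('pics/w8.png')[70:250,240:410];cv2.imwrite('pics/w8c.png',cv2.resize(a,None,fx=4,fy=3.3*4/3.3,interpolation=2)[-600:])
bar=(onz('w8',(293,89),.042)+onz('w8',(357,88),.042))/2;print('bar',bar, np.linalg.norm(bar[:2]-[.4670,-.0086]))
print('hub',onz('w8',(324,172),.185))
```

```text
bar [ 0.56071544 -0.01932483  0.042     ] 0.09432711792517277
hub [ 0.65473775 -0.03189306  0.185     ]
```

View pics/w8c.png

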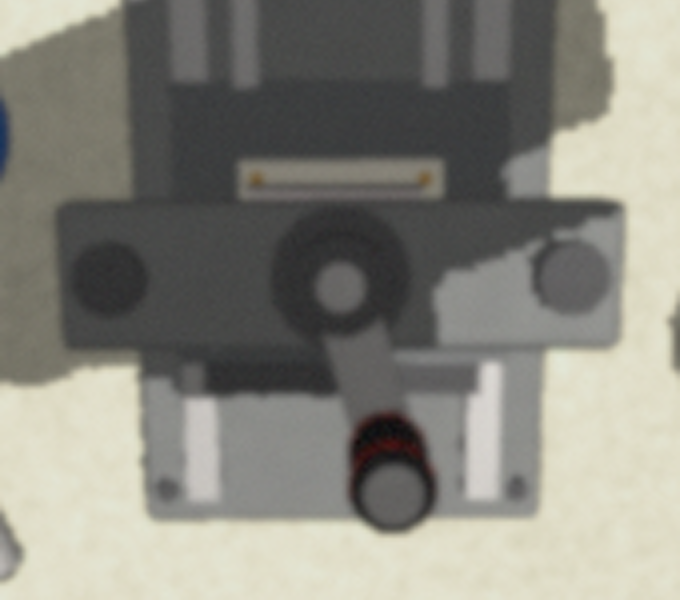

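Run:
```python
from h import *
st=onz('w8',(338.3,223),.233);lb=onz('w8',(240+388/4,100+440/4),.2)
print(st,onz('w8',(338.3,223),.237),'hub nut',[onz('w8',(325,171.75),z) for z in (.175,.19)])
# triangulate across side0/scene0/w8
print('tri', tri(('scene0',(220+168/4,170+142/4)),('w8',(338.3,223))))
# bridge centre from corners z=.15
P=[onz('w8',(240+x/4,100+y/4),.15)[:2] for x,y in ((58,203),(622,203),(622,347),(68,350))];print('bridge',np.mean(P,0))
for ax in ((.655,-.0308),):
  d=st[:2]-ax;print(np.linalg.norm(d),np.degrees(np.arctan2(d[1],d[0])))
```

```text
[ 0.69640292 -0.02412404  0.233     ] [ 0.69544084 -0.02416105  0.237     ] hub nut [array([ 0.65550778, -0.03099346,  0.175     ]), array([ 0.65417112, -0.03082557,  0.19      ])]
tri [ 0.69583408 -0.02392128  0.23389014]
bridge [ 0.65509595 -0.03026159]
0.04193769051335768 9.15974303527858
```

Run:
```python
from h import *
print(np.load('pics/side0.npz')['K'])
for t in ('side0','s7'):
  a=cv2.imread(f'pics/{t}.png')[255:325,340:400]
  cv2.imwrite(f'pics/{t}f.png',cv2.resize(a,None,fx=8,fy=8,interpolation=cv2.INTER_CUBIC))
u=np.array([.9925,-.1219]);v=np.array([.1219,.9925]);ax=np.array([.655,-.0308])
for h in (.067,.063,.059,.049):
  for (a,b) in ((-17,-24),(-17,24),(17,-24)):
    p=np.append(ax+a/1000*u+b/1000*v,h);print(h,a,b,((proj('side0',p)-[340,255])*8).round())
```

```text
[[531.44606156   0.         315.42079665]
 [  0.         531.44606156 239.77717794]
 [  0.           0.           1.        ]]
0.067 -17 -24 [158. 257.]
0.067 -17 24 [109. 160.]
0.067 17 -24 [276. 243.]
0.063 -17 -24 [157. 269.]
0.063 -17 24 [108. 171.]
0.063 17 -24 [275. 254.]
0.059 -17 -24 [157. 281.]
0.059 -17 24 [108. 183.]
0.059 17 -24 [274. 266.]
0.049 -17 -24 [155. 310.]
0.049 -17 24 [106. 211.]
0.049 17 -24 [271. 295.]
```

View pics/side0f.png

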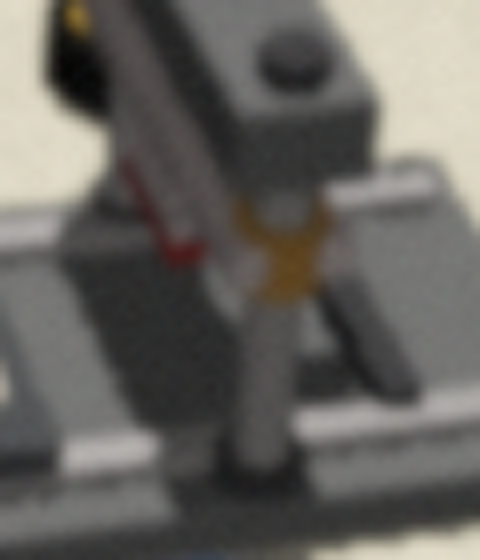

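View pics/s7f.png

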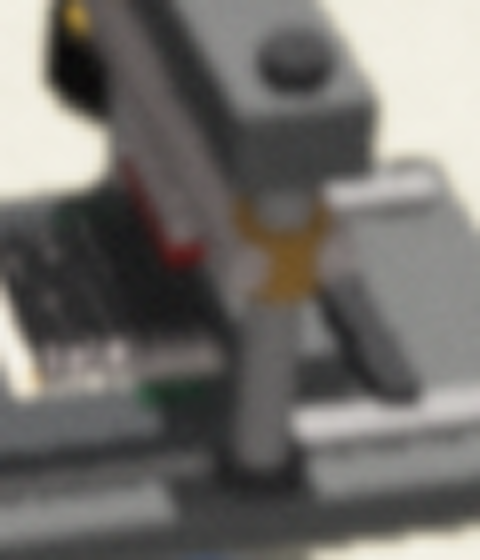

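Run:
```python
from h import *
u=np.array([.9925,-.1219]);v=np.array([.1219,.9925]);ax=np.array([.655,-.0308])
for n,a,b,h in (('br top l',-20,-77,.150),('br bot l',-20,-77,.122),('br bot r',20,-77,.122),('br top r',20,-77,.15)):
    p=np.append(ax+a/1000*u+b/1000*v,h);print(n,((proj('side0',p)-[340,255])*8).round())
a=cv2.imread('pics/s7.png')[250:325,345:395]
cv2.imwrite('pics/s7g.png',cv2.resize(cv2.convertScaleAbs(a,alpha=1.5),None,fx=12,fy=8,interpolation=cv2.INTER_CUBIC))
# red mask
for t in ('side0','s7'):
  i=cv2.imread(f'pics/{t}.png').astype(int)[255:325,340:400]
  m=(i[:,:,2]-np.maximum(i[:,:,1],i[:,:,0]))
  for y in range(18,38):print(t,y,m[y,12:30])
```

```text
br top l [227. 116.]
br bot l [220. 206.]
br bot r [366. 188.]
br top r [375.  99.]
side0 18 [5 4 4 5 7 6 6 5 4 7 6 5 4 4 1 1 0 0]
side0 19 [ 4  4  4  9  9  7  5  5  4  5  5  6  7  3  2 -1  0  0]
side0 20 [ 5  3  7 15 14  8  6  6  6  5  5  5  6  6  3  1  0 -1]
side0 21 [ 4  3  6 15 18 10  4  5  5  5  6  5  6  4  3  2  1  1]
side0 22 [ 2  1  5 12 20 14  7  6  5  6  7  5  6  7  5  3  2  1]
side0 23 [ 3  1  3  9 16 19 11  5  5  5  6  4  6  6  6  5  2  2]
side0 24 [ 2  1  1  5 11 19 15  9  5  4  6  4  7  7  5  6  5  5]
side0 25 [ 1  1  0  4  9 15 19 11  7  5  6  5  3  6  5  5  7 11]
side0 26 [-1  2  1  0  4 14 20 14  8  6  6  4  6  5  7  5  8 14]
side0 27 [ 1  0  1  2  2  8 17 19 10  6  5  6  6  6  5  5  9 15]
side0 28 [ 1  3  0  0  2  2 13 19 16  9  8  7  6  4  8  5  8 11]
side0 29 [ 2  1  1  2  1  3  5 20 23 16 15 13 13  9  6  5  8 10]
side0 30 [ 3  2  2  2  3  1  6 15 29 29 29 29 28 21 10  6  7 10]
side0 31 [ 2  0  2  1  1  2  1 10 27 41 44 42 39 25 11  4  4  5]
side0 32 [-1  0 -1 -1  0 -1  0  7 20 33 38 34 29 17  7  7  5  6]
side0 33 [ 0  0  1 -1  0 -1 -1  1  7 17 17 16 11  7  3  3  
[... 805 characters left out ...]
 4  5  7  7 10 16]
s7 27 [-4 -5 -1  0  2 11 22 22 12  8  6  6  7  7  7  7 10 17]
s7 28 [-1 -1 -1 -2 -1  5 17 26 21 12  9  9  8  7  8  7  9 15]
s7 29 [ 0  0 -3 -2 -1  1 13 24 27 19 14 15 14 12 10  7  8 11]
s7 30 [-1 -2  1 -2 -2  0  8 22 35 36 34 32 33 24 12  7  6  8]
s7 31 [ 0 -1 -2 -1  0 -1  2 15 37 50 53 51 48 32 13  7  6  9]
s7 32 [ 0  0  0 -1 -2 -2  0  7 28 45 49 45 36 22 11  5  5  7]
s7 33 [ 0  1 -1 -1 -2 -3 -1  3 11 23 24 22 13  7  3  5  7  6]
s7 34 [ 0  0 -1  1  1  1 -1 -1  3  4  6  4  2  1  1  4  5  7]
s7 35 [ 0 -2 -1  0 -1 -1  0 -2 -1 -1  0  1  0 -1  0  3  4  7]
s7 36 [ 1 -2 -1 -1  0 -2 -1 -2  0 -1 -2  0 -1 -1  0  0  4  6]
s7 37 [ 1  0  1  0  0 -2 -1  1 -2  1  1 -1 -1 -1 -1  0  2  2]
```

>>> {"name": "step_arm", "arguments": {
  "increments": [
    [[0.0005,0.012,0.02],[0,0,0],0.3],
    [[0.0005,0.012,0.05],[0,0,0],0.3],
    [[0.0005,0.012,0.08],[0,0,0],0.3],
    [[0.0005,0.012,0.11],[0,0,0],0.3],
    [[0.0005,0.012,0.13],[0,0,0],0.3],
    [[0.0005,0.012,0.15],[0,0,0],0.3],
    [[0.0005,0.012,0.165],[0,0,0],0.3],
    [[0.0005,0.012,0.178],[0,0,0],0.3],
    [[0.0005,0.012,0.178],[0,0,0],0.3],
    [[0.0005,0.012,0.178],[0,0,0],0.3]
  ],
  "force": 30
}}

```text
time_s: 13.95
tcp_pos: [0.6974, -0.0242, 0.2003]
eef_rot: [-180.0, 0.0, 173.0]
contact_force: [0.0, -0.5, 0.7]
gripper_width: 0.0612
```

```bash
python3 v.py 9
```

```text
[ 0.69781062 -0.02414843  0.20083432] [-0.21608041 -0.03439591 -0.27459091]
```

View pics/9.png

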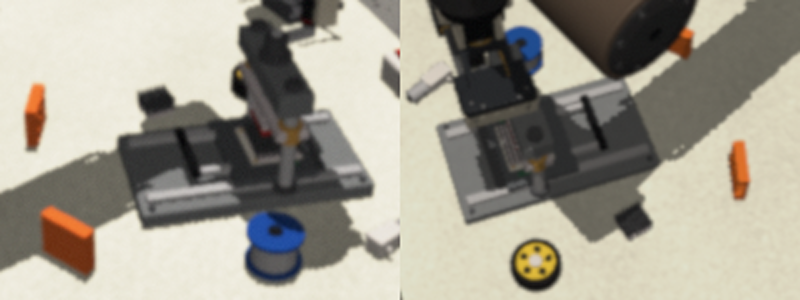

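>>> {"name": "step_arm", "arguments": {
  "increments": [
    [[0.001,0,0],[0,0,0],0.8],
    [[0.001,0,0],[0,0,0],1],
    [[0.001,0,0],[0,0,0],1],
    [[0.001,0,0],[0,0,0],1],
    [[0.001,0,0],[0,0,0],1],
    [[0.001,0,0],[0,0,0],1]
  ],
  "force": 30
}}

```text
time_s: 14.65
tcp_pos: [0.6961, -0.0242, 0.1995]
eef_rot: [-180.0, -0.0, 173.0]
contact_force: [0.1, 1.0, 1.0]
gripper_width: 0.0194
```

```bash
python3 v.py 10
python3 - <<'E'
from h import *
A=R.from_euler('xyz',[180,0,173],degrees=True).inv()
Rr=.042
a0=9.2
# tool-frame offsets per 15deg clockwise, from angle a0
def p(a): return np.array([np.cos(np.radians(a)),np.sin(np.radians(a)),0])*Rr
for k in range(1,25): print(k,(A.apply(p(a0-15*k)-p(a0))*1).round(4)[:2].tolist())
E
```

```text
[ 0.6961619  -0.0241511   0.19954691] [-0.27194418 -1.22820939 -0.66495045]
1 [-0.0017, -0.0108]
2 [-0.0005, -0.0217]
3 [0.0035, -0.032]
4 [0.01, -0.0408]
5 [0.0186, -0.0476]
6 [0.0286, -0.052]
7 [0.0395, -0.0537]
8 [0.0504, -0.0525]
9 [0.0606, -0.0485]
10 [0.0694, -0.042]
11 [0.0763, -0.0335]
12 [0.0807, -0.0234]
13 [0.0823, -0.0126]
14 [0.0811, -0.0017]
15 [0.0771, 0.0085]
16 [0.0706, 0.0174]
17 [0.0621, 0.0242]
18 [0.052, 0.0286]
19 [0.0412, 0.0303]
20 [0.0303, 0.0291]
21 [0.0201, 0.0251]
22 [0.0113, 0.0186]
23 [0.0044, 0.01]
24 [0.0, 0.0]
```

View pics/10.png

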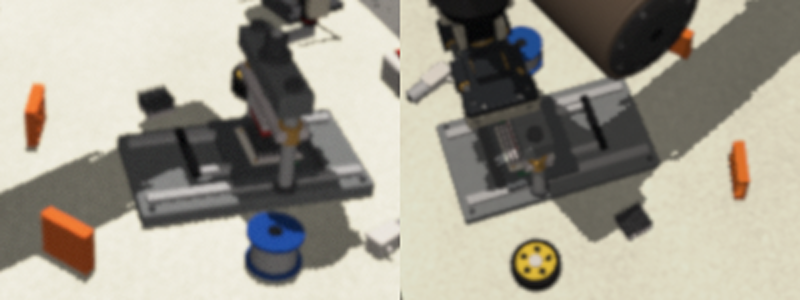

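>>> {"name": "step_arm", "arguments": {
  "increments": [
    [[-0.0012,-0.0054,0],[0,0,0],1],
    [[-0.0017,-0.0108,0],[0,0,0],1],
    [[-0.0005,-0.0217,0],[0,0,0],1],
    [[0.0035,-0.032,0],[0,0,0],1],
    [[0.01,-0.0408,0],[0,0,0],1],
    [[0.0186,-0.0476,0],[0,0,0],1],
    [[0.0286,-0.052,0],[0,0,0],1]
  ]
}}

```text
time_s: 15.45
tcp_pos: [0.6608, -0.0733, 0.1995]
eef_rot: [-180.0, 0.0, 173.0]
contact_force: [1.6, 2.7, -1.2]
gripper_width: 0.0195
```

```bash
python3 v.py 11
python3 - <<'E'
from h import *
d=r.get_state()['tcp_pos'][:2]-np.array([.655,-.0308]);print(np.linalg.norm(d),np.degrees(np.arctan2(d[1],d[0])))
snap('wrist','w11')
E
```

```text
[ 0.65910533 -0.07327768  0.19960856] [-2.1244716  -3.12695918 -1.3295716 ]
0.04267560311825009 -84.47968883196488
```

View pics/w11.png

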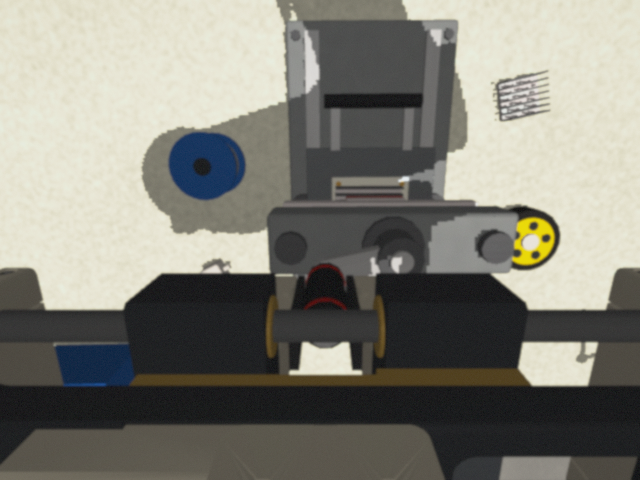

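View pics/11.png

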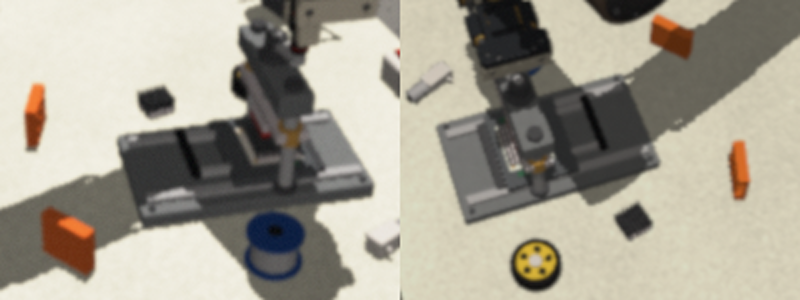

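>>> {"name": "step_arm", "arguments": {
  "increments": [
    [[0.0109,-0.0017,0],[0,0,0],1],
    [[0.0218,-0.0005,0],[0,0,0],1],
    [[0.032,0.0035,0],[0,0,0],1],
    [[0.0408,0.01,0],[0,0,0],1],
    [[0.0477,0.0185,0],[0,0,0],1],
    [[0.0521,0.0286,0],[0,0,0],1],
    [[0.0537,0.0394,0],[0,0,0],1],
    [[0.0525,0.0503,0],[0,0,0],1],
    [[0.0485,0.0605,0],[0,0,0],1],
    [[0.042,0.0694,0],[0,0,0],1]
  ]
}}

```text
time_s: 16.6
tcp_pos: [0.6288, 0.002, 0.1995]
eef_rot: [-179.9, 0.0, 173.0]
contact_force: [7.4, -13.6, -7.2]
gripper_width: 0.0194
```

```bash
cat > c.py <<'E'
from h import *
d=r.get_state()['tcp_pos'][:2]-np.array([.655,-.0308]);print(np.linalg.norm(d),np.degrees(np.arctan2(d[1],d[0])),r.get_state()['contact_force'])
E
python3 c.py
```

```text
0.04194158459835164 128.62674910649227 [  7.42333267 -13.56600129  -7.20554714]
```

>>> {"name": "step_arm", "arguments": {
  "increments": [
    [[-0.0085,0.0061,0],[0,0,0],1],
    [[-0.0186,0.0105,0],[0,0,0],1],
    [[-0.0294,0.0122,0],[0,0,0],1],
    [[-0.0403,0.011,0],[0,0,0],1],
    [[-0.0505,0.007,0],[0,0,0],1],
    [[-0.0593,0.0005,0],[0,0,0],1],
    [[-0.0662,-0.0081,0],[0,0,0],1],
    [[-0.0706,-0.0181,0],[0,0,0],1]
  ]
}}

```text
time_s: 17.4
tcp_pos: [0.6965, -0.0247, 0.1994]
eef_rot: [180.0, -0.0, 173.0]
contact_force: [-4.6, 1.5, 2.2]
gripper_width: 0.0192
```

```bash
python3 c.py; python3 v.py 12
python3 - <<'E'
from h import *
a=cv2.imread(f'pics/s12.png')[255:325,340:400]
cv2.imwrite(f'pics/s12f.png',cv2.resize(a,None,fx=8,fy=8,interpolation=cv2.INTER_CUBIC))
E
```

```text
0.04189429327894692 8.311550691568225 [-4.56493605  1.45262751  2.1837999 ]
[ 0.69652357 -0.02626063  0.19951616] [-1.26097463 -3.73377014  0.4668583 ]
```

View pics/s12f.png

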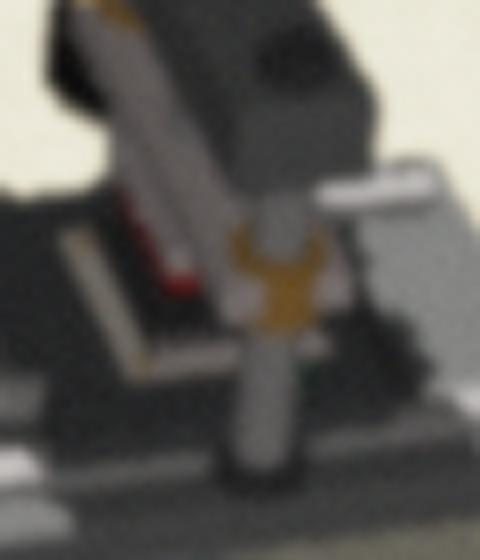

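Run:
```python
from h import *
u=np.array([.9925,-.1219]);v=np.array([.1219,.9925]);ax=np.array([.655,-.0308])
for n,a,b,h in (('board near',-30,-35,.034),('board far',-30,35,.034),('foot.053',-17,-24,.0537),('foot.049',-17,-24,.049)):
    p=np.append(ax+a/1000*u+b/1000*v,h);print(n,((proj('s12',p)-[340,255])*8).round())
i=cv2.imread('pics/s12.png').astype(int)[255:325,340:400]
m=(i[:,:,2]-np.maximum(i[:,:,1],i[:,:,0]))
print(m[28:40,18:28]); 
i=cv2.imread('pics/side0.png').astype(int)[255:325,340:400]
m2=(i[:,:,2]-np.maximum(i[:,:,1],i[:,:,0]))
for q in (m2[28:37,20:25],m[30:41,20:25]):
    w=np.clip(q-8,0,None).sum(1);print(w)
```

```text
board near [118. 382.]
board far [ 50. 237.]
foot.053 [156. 296.]
foot.049 [155. 310.]
[[17 10  7  5  6  5  7  6  7  7]
 [21 13  7  6  6  5  6  5  6  7]
 [24 17 11  7  6  4  4  6  7  8]
 [23 21 13  7  7  7  4  4  7  8]
 [17 25 18 10  9  8  9  7  6  7]
 [11 22 22 18 17 16 16 11  6  6]
 [ 5 16 27 33 36 36 31 15  8  5]
 [ 3 12 29 44 50 51 40 18  8  5]
 [-1  6 19 32 38 36 29 13  4  7]
 [ 0  2  6 10 12 11  9  6  3  5]
 [ 0  1 -1  1  0  2  1 -1  2  6]
 [-1 -2  0 -1 -1  1 -1  0  1  3]]
[  9  40 104 153 114  29   0   0   0]
[  3   5  14  49 123 174 114  10   0   0   0]
```

>>> {"name": "step_arm", "arguments": {
  "increments": [
    [[-0.0012,-0.0054,0],[0,0,0],1],
    [[-0.0017,-0.0108,0],[0,0,0],1],
    [[-0.0005,-0.0217,0],[0,0,0],1],
    [[0.0035,-0.032,0],[0,0,0],1],
    [[0.01,-0.0408,0],[0,0,0],1],
    [[0.0186,-0.0476,0],[0,0,0],1],
    [[0.0286,-0.052,0],[0,0,0],1],
    [[0.0395,-0.0537,0],[0,0,0],1],
    [[0.0504,-0.0525,0],[0,0,0],1],
    [[0.0606,-0.0485,0],[0,0,0],1]
  ]
}}

```text
time_s: 18.5
tcp_pos: [0.6295, -0.0654, 0.1996]
eef_rot: [180.0, 0.1, 173.0]
contact_force: [6.8, 4.0, -4.7]
gripper_width: 0.0191
```

```bash
python3 c.py; python3 v.py 13
python3 - <<'E'
from h import *
a=cv2.imread(f'pics/s13.png')[255:325,340:400]
cv2.imwrite(f'pics/s13f.png',cv2.resize(a,None,fx=8,fy=8,interpolation=cv2.INTER_CUBIC))
i=cv2.imread('pics/s13.png').astype(int)[255:325,340:400]
m=(i[:,:,2]-np.maximum(i[:,:,1],i[:,:,0]))
print(np.clip(m[30:44,20:25]-8,0,None).sum(1))
E
```

```text
0.04299048441182257 -126.4586350297505 [ 6.7844388   3.95313848 -4.67719013]
[ 0.62840755 -0.06445876  0.19952383] [-0.11453192  5.05126733 -2.4885447 ]
[  0   0   2   5  37 112 179 147  49   0   0   0   0   0]
```

View pics/s13f.png

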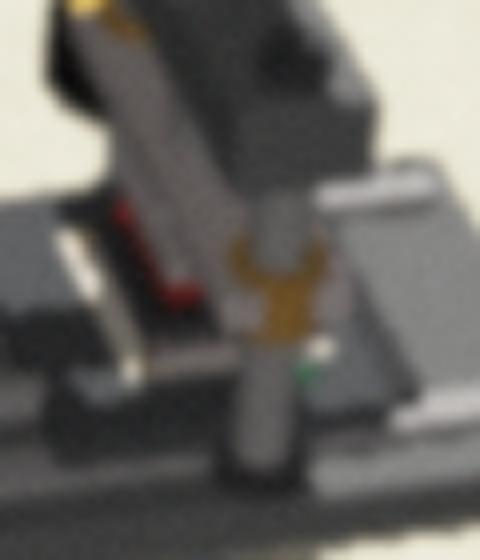

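>>> {"name": "step_arm", "arguments": {
  "increments": [
    [[0.0088,0.0065,0],[0,0,0],1],
    [[0.0157,0.015,0],[0,0,0],1],
    [[0.0201,0.0251,0],[0,0,0],1],
    [[0.0217,0.0359,0],[0,0,0],1],
    [[0.0205,0.0468,0],[0,0,0],1],
    [[0.0165,0.057,0],[0,0,0],1],
    [[0.01,0.0659,0],[0,0,0],1],
    [[0.0015,0.0727,0],[0,0,0],1],
    [[-0.0086,0.0771,0],[0,0,0],1]
  ]
}}

```text
time_s: 19.5
tcp_pos: [0.6468, 0.0098, 0.1995]
eef_rot: [-179.9, -0.1, 173.0]
contact_force: [-1.7, -5.7, -2.2]
gripper_width: 0.0192
```

```bash
python3 c.py; python3 v.py 14
cat > ff.py <<'E'
from h import *
import sys
t=sys.argv[1]
a=cv2.imread(f'pics/s{t}.png')[250:320,340:400]
cv2.imwrite(f'pics/s{t}f.png',cv2.resize(a,None,fx=8,fy=8,interpolation=cv2.INTER_CUBIC))
i=cv2.imread(f'pics/s{t}.png').astype(int)[255:325,340:400]
m=(i[:,:,2]-np.maximum(i[:,:,1],i[:,:,0]))
w=np.clip(m[30:44,20:25]-8,0,None).sum(1);print(w,(w*np.arange(30,44)).sum()/w.sum())
E
python3 ff.py 14;python3 ff.py 13;python3 ff.py 12
```

```text
0.041415014544250194 101.44085717818739 [-1.7294512  -5.69594044 -2.16020105]
[0.64874793 0.01002423 0.19953481] [ 1.32445389 -2.59382296 -1.61378836]
[  0   0   3   7  20  69 138 163  84   5   0   0   0   0] 36.41717791411043
[  0   0   2   5  37 112 179 147  49   0   0   0   0   0] 36.067796610169495
[  3   5  14  49 123 174 114  10   0   0   0   0   0   0] 34.666666666666664
```

View pics/s14f.png

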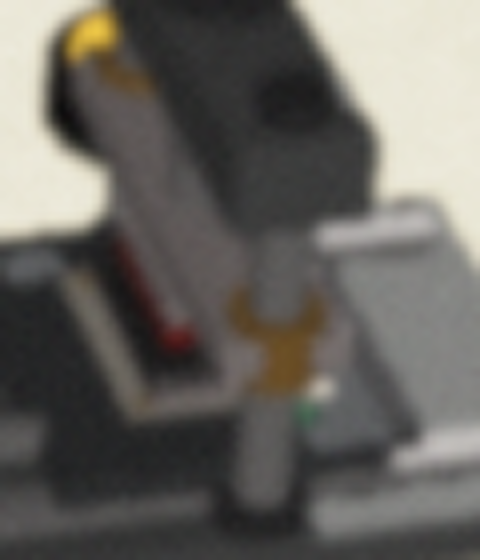

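>>> {"name": "step_arm", "arguments": {
  "increments": [
    [[-0.0108,0.0017,0],[0,0,0],1],
    [[-0.0217,0.0005,0],[0,0,0],1],
    [[-0.0319,-0.0035,0],[0,0,0],1],
    [[-0.0407,-0.01,0],[0,0,0],1],
    [[-0.0476,-0.0186,0],[0,0,0],1],
    [[-0.052,-0.0286,0],[0,0,0],1],
    [[-0.052,-0.0286,0],[0,0,0],1],
    [[-0.052,-0.0286,0],[0,0,0],1]
  ]
}}

```text
time_s: 20.4
tcp_pos: [0.6965, -0.0258, 0.1996]
eef_rot: [-180.0, 0.0, 172.9]
contact_force: [-1.5, -1.4, -1.4]
gripper_width: 0.0197
```

```bash
python3 c.py; python3 v.py 15; python3 ff.py 15
```

```text
0.04177117434198384 6.936811406146934 [-1.50837683 -1.35450667 -1.35783855]
[ 0.69634444 -0.0251171   0.1995529 ] [-1.27994018 -2.37302596 -0.32241183]
[  0   1   1   5  15  54 115 145  83   5   0   0   0   0] 36.514150943396224
```

View pics/s15f.png

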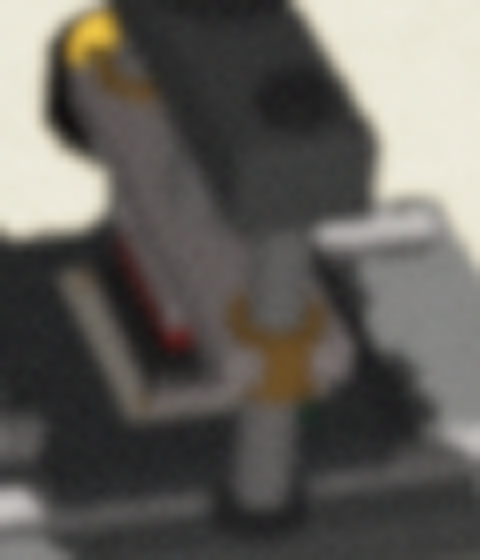

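>>> {"name": "step_arm", "arguments": {
  "increments": [
    [[0,0,0],[0,0,0],0.7],
    [[0,0,0],[0,0,0],0.5],
    [[0,0,0],[0,0,0],0.3],
    [[0,0,0],[0,0,0],0.3],
    [[0,0,-0.01],[0,0,0],0.3],
    [[0,0,-0.03],[0,0,0],0.3],
    [[0,0,-0.06],[0,0,0],0.3],
    [[0,0,-0.1],[0,0,0],0.3],
    [[0,0,-0.14],[0,0,0],0.3],
    [[0,0,-0.17],[0,0,0],0.3]
  ]
}}

```text
time_s: 21.5
tcp_pos: [0.6964, -0.0249, 0.3738]
eef_rot: [180.0, 0.2, 173.0]
contact_force: [1.2, 0.5, 0.4]
gripper_width: 0.0612
```

>>> {"name": "step_arm", "arguments": {
  "increments": [
    [[0,0,-0.01],[0,0,0],0.3],
    [[0,0,-0.01],[0,0,0],0.3],
    [[0,0,-0.01],[0,0,0],0.3]
  ]
}}

```text
time_s: 21.8
tcp_pos: [0.6958, -0.0245, 0.3786]
eef_rot: [180.0, -0.1, 173.0]
contact_force: [-1.2, -0.1, -0.5]
gripper_width: 0.0613
```

```bash
python3 v.py 16; python3 ff.py 16
python3 - <<'E'
from h import *
snap('wrist','w16')
bar=(onz('w16',(293,89),.042)+onz('w16',(357,88),.042))/2
E
```

```text
[ 0.69561816 -0.02464124  0.37769622] [ 0.62919563 -0.96551154 -0.08611034]
[  0   1   2   3  14  48 108 136  77   3   0   0   0   0] 36.51275510204081
```

View pics/w16.png

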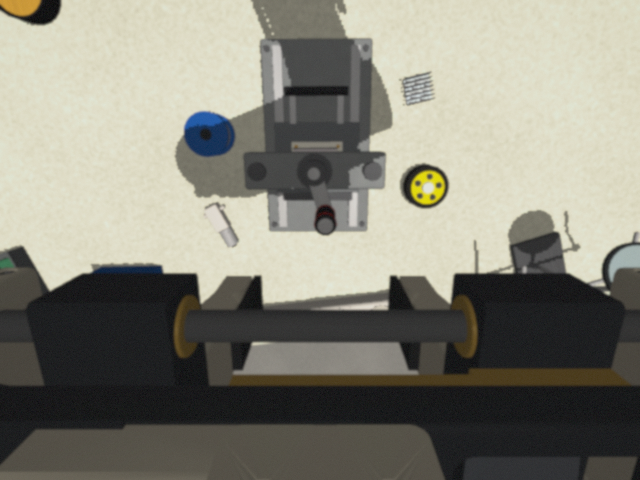

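View pics/16.png

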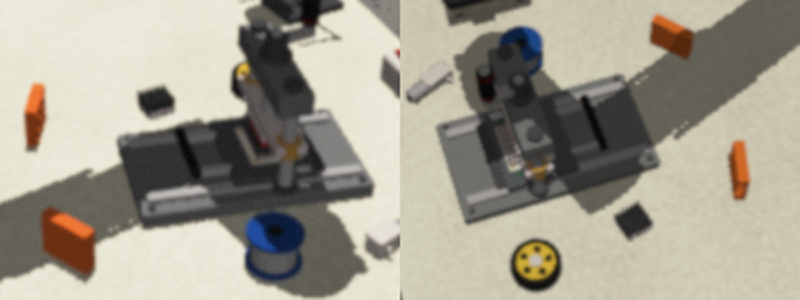

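View pics/s16f.png

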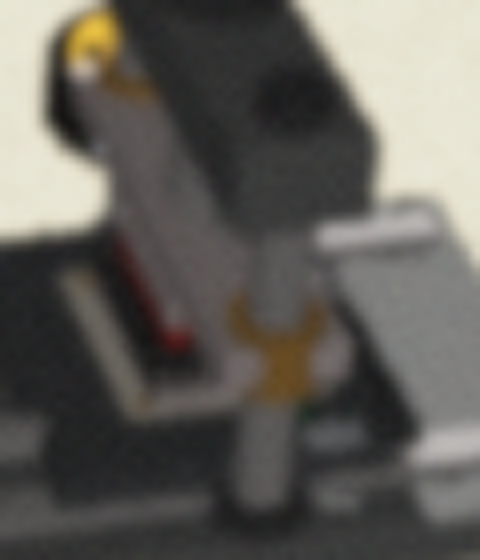

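Run:
```python
from h import *
p0=proj('side0',[.655,-.10,.09]);p1=proj('side0',[.655,-.10,.08]);print('px per 10mm',p1-p0)
for t in ('side0','s7','s12','s13','s14','s15','s16'):
  i=cv2.imread(f'pics/{t}.png').astype(float)[270:310,362:388]
  m=i[:,:,1]-i[:,:,0]; m[m<0.35*m.max()]=0
  c=(m.sum(1)*np.arange(40)).sum()/m.sum()
  ys=np.where((m>0).sum(1)>=3)[0];
  # bottom edge subpixel at central cols
  col=m[:,10:16].mean(1);k=ys[-1];print(t,round(c,2),ys[0],ys[-1],col[k-3:k+3].round())
bar=[onz('w16',(x,91),.042) for x in (284,348)];b=np.mean(bar,0);print('bar',b,np.linalg.norm(b[:2]-[.467,-.0086]))
```

```text
px per 10mm [-0.35856295  3.78163706]
side0 16.2 11 22 [26. 26. 27. 17.  0.  0.]
s7 16.34 11 22 [31. 31. 32. 20.  0.  0.]
s12 19.92 15 26 [30. 33. 30. 14.  0.  0.]
s13 21.28 16 27 [30. 31. 31. 23.  0.  0.]
s14 22.74 17 29 [30. 33. 28. 14.  0.  2.]
s15 23.74 18 30 [34. 34. 28. 11.  0.  0.]
s16 23.51 18 30 [32. 33. 28. 11.  0.  0.]
bar [ 0.56125145 -0.01995105  0.042     ] 0.09493251749253714
```

```bash
python3 -c "
from plant import r
print(r.get_state()['time_s'],r.get_state()['qd'].round(2),r.close_job())"
```

```text
the job is handed in; nothing more can be done
21.95 [-0.02 -0.05  0.39  0.26 -0.19  0.07] None
```

I finished the job and handed it in at about 22 s of the 72 s limit; handing in gives no verdict. I tipped the heat sink onto the board with closed fingers and pushed the tray home by its bar. Then I wound the crank two full turns clockwise with the sleeve gripped, let go and lifted clear.

- **Heat sink:** it lies flat, pad down and square to the eye. Measured just after it tipped, it was about 3 mm off the board's middle (limit 8 mm). I did not measure it again once the bridge covered it.
- **Tray:** it stopped hard, with the push force rising to about 14 N. I measured its travel as 94 to 95 mm, against 95 mm for fully home.
- **Spring:** the side view gives about 5 mm of squeeze (allowed 2.5 to 8 mm). Turn count and foot height gave 5.3 mm; the ram's brass collar gave 4.9 mm. Each reading is good to only about 1 mm.
- **Crank:** foot and crank looked the same after I let go.
- **Bystanders:** those in view and the orange look-alikes looked unmoved in the last pictures. I compared those by eye only, and did not check the screwdriver again.
- **Forces:** the highest reading was about 17 N, while pushing the tray against its stop. While winding, the reading peaked at about 17 N, pressing inward on the circle, probably because my axis position was about 1 mm off.

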